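Lay the resonator bells out in their cradles

ROBOT

A 6-joint arm with a two-finger parallel gripper is mounted at the origin on the work surface. World frame = base frame: x ahead of the robot, y to its left, z up, the work surface at z = 0. Lengths are in m, angles in rad, forces in N, time in s.
With the tool pointing down it reaches from about 0.275 to 0.75 m from the base axis. Payload 10.2 kg.
Tool frame: the origin (TCP) lies midway between the tips of the shut fingers; the grasp point (between the pads) lies 19 mm behind it; x points along the fingers, y is the direction in which the jaws open and shut, and the axes are right-handed (so a half turn about x gives the same grasp; the last joint's range is limited). The gripper opens to 85 mm and grips with 20 to 120 N. Pads are 22 mm wide; open, the fingers measure 114 mm over their backs; the gripper's body (76 mm by 85 mm) begins 54 mm behind the grasp point. The pads swing forward as they close: fully open they stand 13 mm farther back than shut.
Start: joints at [1.079, 0.313, 1.498, -0, 1.331, -0.223], TCP at [0.139, 0.506, 0.231] pointing down, gripper open.
Joint ranges: [-2.94, 2.94], [-0.97, 2.17], [0.19, 2.56], [-1.23, 4.37], [0.02, 3.11], [-2.88, 2.88]. Speed limits (rad/s): [2.39, 2.39, 3.01, 3.14, 3.14, 3.14].

INTERFACE

Orientations are given as a unit quaternion [w, x, y, z].
In Python, from cell import * gives the robot as it stands.
- The arm moves only by the tool jog_arm, never from a script. Its argument "plan" is one flat list of numbers, 4 for each row, row after row: the shift along the tool's x, y, z in mm, then the turn about the tool's x in degrees. A call has 1 to 8 rows; each row shifts and turns the pose as measured when the row begins, along the tool's axes as they then stand; what a row does not reach is not made up. A row lasts 1/12 s, in which the tool goes at most 41.7 mm and 7.16 degrees, less where a joint would pass 70% of its speed; a pose out of reach is approached as far as the arm can. A call with a gripper value outside its range is refused whole. "claw" is the opening in per cent of the stroke, from 0 (shut) to 100 (fully open), set as the call begins (left out, the last holds). The fingers move at their own pace and stop on an object; the grip force is fixed at half the most. Time passes only in rows, so rows that do not move let the fingers close. It gives the time, the measured TCP pose, the force and the opening at its end, in the units of the state.
- state(): the state, without advancing time (a new reading comes with each control period).
- capture(name): name is "scene" or "top" or "wrist"; returns the picture (480x640x3 uint8, red, green, blue); there is no depth.
- camera_params(name): a dict with "fx", "fy", "cx", "cy" (pixels), "eye" and "rotation" of the camera in the world; the wrist camera has in their place "hand_eye" (4x4, takes a point from camera to tool coordinates, whose origin is the TCP and whose axes are the tool frame's). Camera axes: x right, y down, z forward; pixel columns grow to the right and rows downward; lengths in m; the calibration is good to about 2 mm. The wrist camera is an equidistant fisheye: a pixel r from the principal point sees the ray r / f radians off the axis. A picture is of the moment at which its call begins: read the wrist's pose just before it. camera_params takes no time and is no camera call.
- close_job(): hands the job in, once; it reports no verdict.
The state is a dict: "t": time; "joints": joint angles; "qvel": joint speeds; "effort": joint torques, N m; "tcp_pos": TCP position; "ee_rot": TCP orientation; "ft_force": force on the tool from outside, world axes, zero at the start; "ft_torque": the same for the moment, N m; "finger_gap": finger opening in m.
Only numpy, scipy, OpenCV 4.12 (cv2) and the standard library are available. Lean on these libraries where they do the work, as an engineer would, in place of code of your own. Each camera call takes 0.05 s, during which the arm holds its last target. There are 200 camera calls.

TASK

Take the stack of four resonator bells apart and lay each one, bar up, in the cradle made for its length: flat on the felt between the two end stops, centred and in line with the cradle. Do not drop any bell, and leave all four lying there.

Things in the scene. Friction and masses are not known exactly. Their poses are not given: they have to be found in the camera images.
- bell_a: Shortest of four resonator bells: pale wooden box 99 long, 38 wide, 22 mm high under an aluminium bar 105 x 32 x 6 mm; flat bar top 30 mm above the underside. At the start bar up in the crooked stack, at the top of four. Origin: centre of underside; x lengthwise, y across, z up; ends alike. About 94 g; grip the box across y (38 mm).
- bell_b: Second shortest of four resonator bells: pale wooden box 124 long, 38 wide, 22 mm high under an aluminium bar 130 x 32 x 6 mm; flat bar top 30 mm above the underside. At the start bar up in the crooked stack, third from below. Origin: centre of underside; x lengthwise, y across, z up; ends alike. About 117 g; grip the box across y (38 mm).
- bell_c: Second longest of four resonator bells: pale wooden box 149 long, 38 wide, 22 mm high under an aluminium bar 155 x 32 x 6 mm; flat bar top 30 mm above the underside. At the start bar up in the crooked stack, second from below. Origin: centre of underside; x lengthwise, y across, z up; ends alike. About 139 g; grip the box across y (38 mm).
- bell_d: Longest of four resonator bells: pale wooden box 174 long, 38 wide, 22 mm high under an aluminium bar 180 x 32 x 6 mm; flat bar top 30 mm above the underside. At the start bar up in the crooked stack, at the bottom, on a black rubber mat 5 mm thick. Origin: centre of underside; x lengthwise, y across, z up; ends alike. About 162 g; grip the box across y (38 mm).
- cradle_a: Fixed cradle for the 105 mm bell: dark wooden board 143 x 58 x 12 mm with a grey felt inlay 105 x 44 mm (the seat, 15 mm above the table) and at each end a pale stop block reaching 24 mm above the table, 123 mm clear between stops (9 mm spare at each end of the bell); no side walls. Origin: on the table under the seat's centre; x lengthwise, y across, z up.
- cradle_b: Fixed cradle for the 130 mm bell: dark wooden board 168 x 58 x 12 mm with a grey felt inlay 130 x 44 mm (the seat, 15 mm above the table) and at each end a pale stop block reaching 24 mm above the table, 148 mm clear between stops (9 mm spare at each end of the bell); no side walls. Origin: on the table under the seat's centre; x lengthwise, y across, z up.
- cradle_c: Fixed cradle for the 155 mm bell: dark wooden board 193 x 58 x 12 mm with a grey felt inlay 155 x 44 mm (the seat, 15 mm above the table) and at each end a pale stop block reaching 24 mm above the table, 173 mm clear between stops (9 mm spare at each end of the bell); no side walls. Origin: on the table under the seat's centre; x lengthwise, y across, z up.
- cradle_d: Fixed cradle for the 180 mm bell: dark wooden board 218 x 58 x 12 mm with a grey felt inlay 180 x 44 mm (the seat, 15 mm above the table) and at each end a pale stop block reaching 24 mm above the table, 198 mm clear between stops (9 mm spare at each end of the bell); no side walls. Origin: on the table under the seat's centre; x lengthwise, y across, z up.
Mind the look-alikes: they are no part of the job. What is shaped like the bell_d but orange is not meant.

How it is judged:
At the end, for the whole second after the job is handed in: Each of the four bells lies in the cradle of its own length: centres within 12 mm horizontally, long axes within 0.15 rad (either way round), underside 12 to 18 mm above the table (on the felt), bar up and level within 0.06 rad, at rest (horizontal distance between bell_a and cradle_a below 0.012 m and z of bell_a in the frame of cradle_a between 0.012 and 0.018 m and angle between the x axis of bell_a and the x axis of cradle_a, either way round below 0.15 rad and angle between each of bell_a, bell_b, bell_c, bell_d's own z axis and vertical below 0.06 rad and linear speed of each of bell_a, bell_b, bell_c, bell_d below 0.02 m/s and angular speed of each of bell_a, bell_b, bell_c, bell_d below 0.2 rad/s and horizontal distance between bell_b and cradle_b below 0.012 m and z of bell_b in the frame of cradle_b between 0.012 and 0.018 m and angle between the x axis of bell_b and the x axis of cradle_b, either way round below 0.15 rad and horizontal distance between bell_c and cradle_c below 0.012 m and z of bell_c in the frame of cradle_c between 0.012 and 0.018 m and angle between the x axis of bell_c and the x axis of cradle_c, either way round below 0.15 rad and horizontal distance between bell_d and cradle_d below 0.012 m and z of bell_d in the frame of cradle_d between 0.012 and 0.018 m and angle between the x axis of bell_d and the x axis of cradle_d, either way round below 0.15 rad); the robot touches nothing.
It fails at once if the shortest bell is dropped (falls free of the fingers, faster than 0.8 m/s) (linear speed of bell_a above 0.8 m/s and contact force between the fingers and bell_a below 0.05 N).
It fails at once if the second shortest bell is dropped (falls free of the fingers, faster than 0.8 m/s) (linear speed of bell_b above 0.8 m/s and contact force between the fingers and bell_b below 0.05 N).
It fails at once if the second longest bell is dropped (falls free of the fingers, faster than 0.8 m/s) (linear speed of bell_c above 0.8 m/s and contact force between the fingers and bell_c below 0.05 N).
It fails at once if the longest bell is dropped (falls free of the fingers, faster than 0.8 m/s) (linear speed of bell_d above 0.8 m/s and contact force between the fingers and bell_d below 0.05 N).
It also fails if it takes over 106 s, if anything falls off the work surface, if the arm or the gripper's body presses on something with over 40 N, if the wrist force passes 120 N, or if a joint passes its speed limit or range.

## Working session

There is one attempt and no reset: what is moved stays moved. The work goes in short steps, Python scripts to look and compute and a tool call to move; the robot and the scene stay as the last step left them, time stands still between calls to the robot, and variables do not carry over. Pictures are saved under pics/ and viewed, about 12 in all and at most 16, crops included, and the job is handed in when it is done.

Besides the shell and the picture viewer there is one more tool, called after "Call:" by a JSON object that holds its "fn" and its "kwargs", one argument or row to a line. jog_arm: Moves the arm, as the interface text tells. Its arguments: {"type":"object","properties":{"plan":{"type":"array","items":{"type":"number"}},"claw":{"type":"number"}},"required":["plan"]}

```bash
ls; mkdir -p pics; python3 - <<'E'
from cell import *
import cv2
for n in("scene","top"):
    cv2.imwrite(f"pics/{n}0.png",capture(n)[:,:,::-1]); print(n,camera_params(n))
print(camera_params("wrist")); print(state())
E
```

```text
pics
scene {'fx': 479.7172341985523, 'fy': 479.7172341985523, 'cx': 317.72888139541465, 'cy': 235.90626159047898, 'eye': array([1.20703034, 0.29304914, 0.70452536]), 'rotation': array([-0.25794845,  0.49820686,  0.74438842, -0.36213036])}
top {'fx': 443.83533170822886, 'fy': 443.83533170822886, 'cx': 328.219172887599, 'cy': 239.6365817193173, 'eye': array([0.28729134, 0.01132123, 0.87540598]), 'rotation': array([-0.07113706,  0.70952393, -0.69800336,  0.06562488])}
{'fx': 371.64829954431775, 'fy': 371.64829954431775, 'cx': 308.38136184825066, 'cy': 240.3414567350768, 'hand_eye': array([[ 4.41727199e-04, -3.15374889e-01,  9.48967062e-01,
        -1.41906879e-01],
       [ 9.99999426e-01,  1.06559004e-03, -1.11349077e-04,
         2.29235630e-04],
       [-9.76093144e-04,  9.48966566e-01,  3.15375178e-01,
        -8.00873846e-02],
       [ 0.00000000e+00,  0.00000000e+00,  0.00000000e+00,
         1.00000000e+00]])}
{'t': 0.1, 'joints': array([ 1.07860765e+00,  3.13410186e-01,  1.49838299e+00, -2.42555292e-05,
        1.33098689e+00, -2.23406273e-01]), 'qvel': array([-0.00168787, -0.0018616 , -0.00212504,  0.00034598,  0.00138972,
        0.00052895]), 'effort': array([ 1.95859669e-03, -4.12904048e+01, -2.60139048e+01, -2.10506068e-04,
        3.11216267e-03,  4.99083194e-05]), 'tcp_pos': array([0.13932445, 0.50593107, 0.2307758 ]), 'ee_rot': array([ 0.70059179,  0.09434495,  0.70087023, -0.09513724]), 'ft_force': array([-0.42137836,  0.32310332, -1.22546781]), 'ft_torque': array([ 0.06306066, -0.00092587,  0.01015749]), 'finger_gap': 0.08582961189179639}
```

View pics/scene0.png

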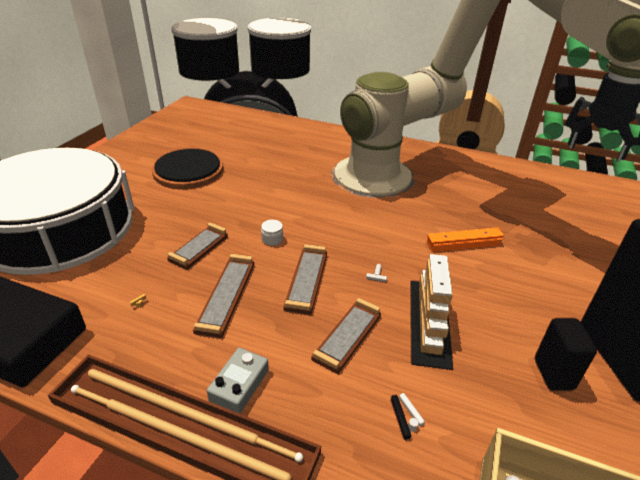

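View pics/top0.png

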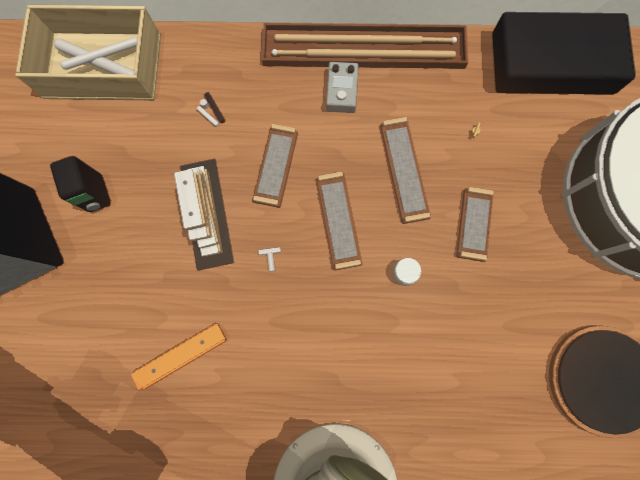

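Shapes by length: cradle_a (475,224), cradle_b (275,165), cradle_c (339,220), cradle_d (405,170), all in the top view. The stack is at about (200,212) and the orange look-alike at (180,357) is excluded. I'll enlarge both areas to confirm.

```bash
python3 - <<'E'
import cv2
t=cv2.imread("pics/top0.png")
a=cv2.resize(t[110:275,250:500],None,fx=3.2,fy=3.2,interpolation=cv2.INTER_CUBIC);cv2.imwrite("pics/crad.png",a)
b=cv2.resize(t[150:280,150:250],None,fx=4.6,fy=4.6,interpolation=cv2.INTER_CUBIC)
s=cv2.imread("pics/scene0.png")
c=cv2.resize(s[245:375,395:465],None,fx=4.6,fy=4.6,interpolation=cv2.INTER_CUBIC)
import numpy as np
cv2.imwrite("pics/stack.png",np.hstack([b,c]))
E
```

```text
(no output)
```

View pics/crad.png

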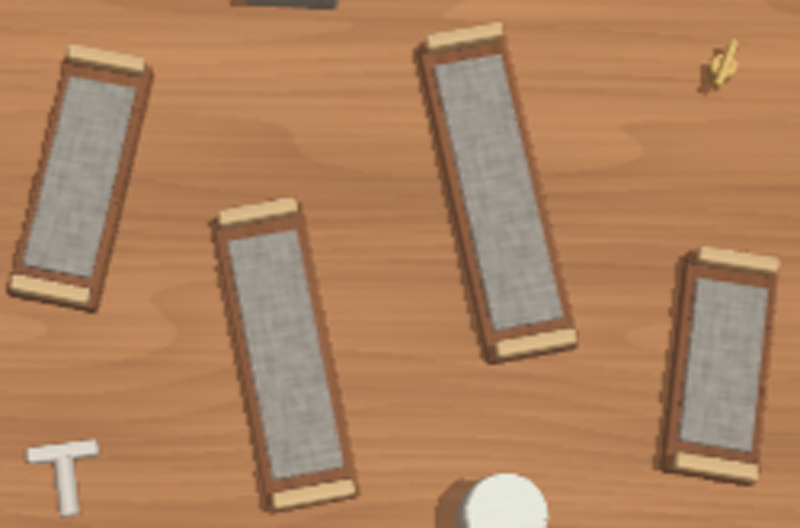

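View pics/stack.png

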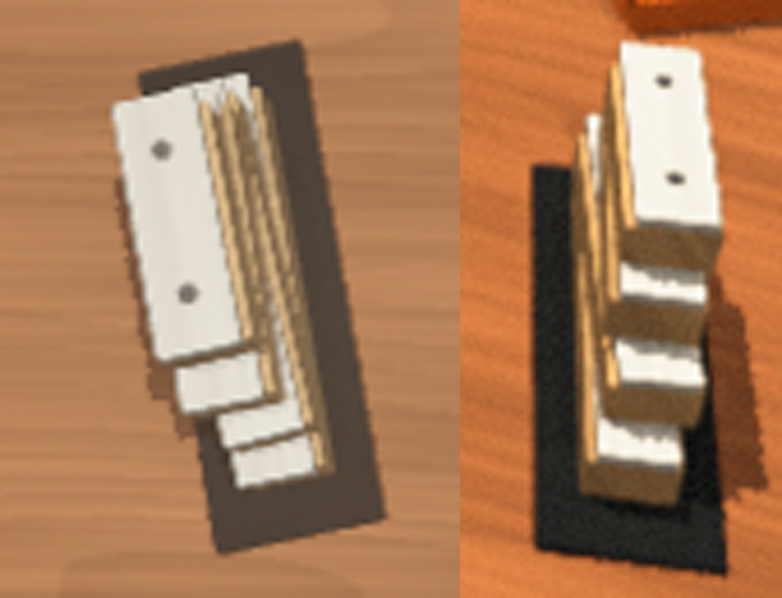

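```bash
cat > h.py <<'E'
from cell import *
import numpy as np, cv2
from scipy.spatial.transform import Rotation as R
def rot(q): return R.from_quat(np.r_[q[1:],q[0]]).as_matrix()
def px(name,p,z):
    c=camera_params(name); p=np.atleast_2d(p).astype(float)
    d=np.c_[(p[:,0]-c["cx"])/c["fx"],(p[:,1]-c["cy"])/c["fy"],np.ones(len(p))]@rot(c["rotation"]).T
    e=np.array(c["eye"]); return (e+d*((z-e[2])/d[:,2])[:,None])[:,:2]
def axis(a,b): v=np.subtract(b,a); w=np.degrees(np.arctan2(v[1],v[0])); return (w+90)%180-90
def delta(x,y,z,yaw):
    """go to x,y,z (m) with bell axis yaw (deg): shift in present tool axes, turn about tool x, shift after the turn"""
    s=state(); M=rot(s["ee_rot"]); d=np.array([x,y,z])-s["tcp_pos"]
    ty=M[:,1]; cur=np.degrees(np.arctan2(ty[1],ty[0]))-90
    dy=(yaw-cur+90)%180-90
    print("t %.2f tcp"%s["t"],s["tcp_pos"].round(4),"gap %.4f"%s["finger_gap"],"down",M[:,0].round(3),"yaw(of bell axis) %.2f"%((cur+90)%180-90), "F",s["ft_force"].round(1),"j6 %.2f"%s["joints"][5])
    T=-dy if M[2,0]<0 else dy
    M2=M@R.from_rotvec([np.radians(T),0,0]).as_matrix()
    print("shift now",(M.T@d*1000).round(1),"turn",round(T,1),"shift after turn",(M2.T@d*1000).round(1))
E
python3 - <<'E'
from h import *
C=dict(b=[(70,77),(136,88),(92,276),(25,266)],c=[(228,240),(298,230),(342,468),(272,478)],d=[(434,66),(502,54),(563,318),(496,330)],a=[(697,278),(770,288),(754,454),(682,444)])
for k in "abcd":
    w=px("top",np.array(C[k])/3.2+[250,110],.015)
    m=(w[0]+w[1])/2,(w[2]+w[3])/2
    print(k,w.mean(0).round(4),"yaw %.1f"%axis(m[1],m[0]),"len %.4f"%np.linalg.norm(m[0]-m[1]),"wid %.4f"%np.linalg.norm(w[0]-w[1]))
w=px("top",np.array([(157,94),(200,352),(161,149),(187,293),(114,103),(158,362)])/4.6+[150,150],.125)
print(w.round(4),"a: c",(w[0]+w[1])/2,(w[2]+w[3])/2,"len",np.linalg.norm(w[0]-w[1]),axis(w[1],w[0]),axis(w[3],w[2]),axis(w[5],w[4]))
ctr=(w[2]+w[3])/2
delta(*ctr,.2,axis(w[5],w[4]))
E
```

```text
a [ 0.4921 -0.2749] yaw -7.8 len 0.1069 wid 0.0458
b [0.6102 0.1303] yaw -10.4 len 0.1294 wid 0.0436
c [ 0.4962 -0.0012] yaw 10.9 len 0.1547 wid 0.0448
d [ 0.6046 -0.1358] yaw 11.6 len 0.1798 wid 0.0451
[[0.556  0.2772]
 [0.454  0.2528]
 [0.5338 0.2739]
 [0.4768 0.2595]
 [0.5521 0.2936]
 [0.4499 0.2684]] a: c [0.50498325 0.26500036] [0.50530335 0.2666818 ] len 0.10491110784075793 13.457314950600889 14.208322624778162 13.855470779833809
t 0.10 tcp [0.1393 0.5059 0.2308] gap 0.0858 down [-0.001 -0.001 -1.   ] yaw(of bell axis) -15.40 F [-0.4  0.3 -1.2] j6 -0.22
shift now [  30.8 -133.4  416.4] turn -29.3 shift after turn [  30.8 -319.9  298.1]
```

Call:
{"fn": "jog_arm", "kwargs": {
  "plan": [0, 0, 0, -5.9, 0, 0, 0, -5.9, 0, 0, 0, -5.9, 0, 0, 0, -5.9, 0, 0, 0, -5.7, 0, -40, 0, 0, 0, -40, 0, 0, 0, -40, 0, 0],
  "claw": 100
}}

```text
t: 0.77
tcp_pos: [0.1697, 0.3897, 0.2264]
ee_rot: [0.698, -0.099, 0.703, 0.095]
ft_force: [1.7, -0.8, 0.9]
finger_gap: 0.0854
```

Call:
{"fn": "jog_arm", "kwargs": {
  "plan": [0, -40, 0, 0, 0, -40, 0, 0, 0, -40, 20, 0, 0, -40, 40, 0, 0, -35, 40, 0, 0, 0, 40, 0, 0, 0, 40, 0, 0, 0, 40, 0]
}}

```text
t: 1.43
tcp_pos: [0.4121, 0.264, 0.2255]
ee_rot: [0.698, -0.099, 0.703, 0.093]
ft_force: [-0.4, 0.6, 0.7]
finger_gap: 0.0853
```

```bash
python3 - <<'E'
from h import *
delta(.505,.2655,.2,13.8)
E
```

```text
t 1.43 tcp [0.4121 0.264  0.2255] gap 0.0853 down [-0.005 -0.009 -1.   ] yaw(of bell axis) 15.64 F [-0.4  0.6  0.7] j6 -1.51
shift now [ 25.  -23.4  90. ] turn 1.8 shift after turn [ 25.  -20.5  90.7]
```

Call:
{"fn": "jog_arm", "kwargs": {
  "plan": [0, -7, 30, 1.8, 0, -7, 30, 0, 0, -7, 30, 0, 10, 0, 0, 0]
}}

```text
t: 1.77
tcp_pos: [0.5144, 0.2656, 0.2129]
ee_rot: [0.7, -0.086, 0.704, 0.081]
ft_force: [0.1, 0.5, -0.2]
finger_gap: 0.0851
```

```bash
python3 - <<'E'
from h import *
delta(.505,.2655,.093,13.8)
s=state();im=capture("wrist");cv2.imwrite("pics/w1.png",im[:,:,::-1])
E
```

```text
t 1.77 tcp [0.5144 0.2656 0.2129] gap 0.0851 down [-0.004 -0.008 -1.   ] yaw(of bell axis) 13.58 F [ 0.1  0.5 -0.2] j6 -1.53
shift now [120.    3.   -8.5] turn -0.2 shift after turn [120.    3.1  -8.5]
```

View pics/w1.png

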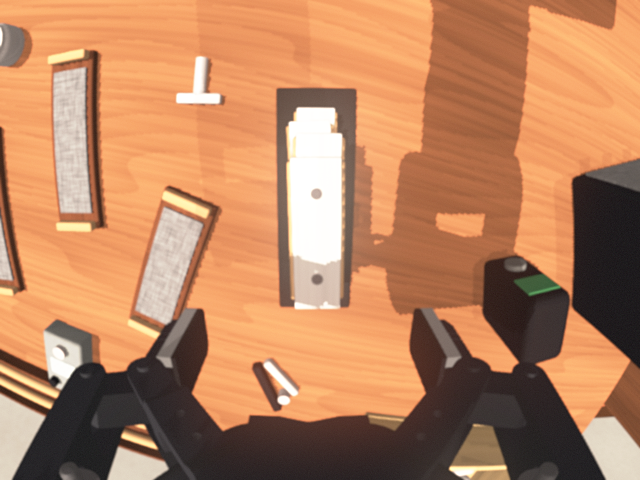

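The bell_a dots are at (317,193) and (317,279) in the wrist view. I'll project them to cross-check.

```bash
cat >> h.py <<'E'
def wpx(p,z,s=None):
    s=s or state(); c=camera_params("wrist"); H=np.array(c["hand_eye"]); M=rot(s["ee_rot"]); out=[]
    for u,v in p:
        a,b=(u-c["cx"])/c["fx"],(v-c["cy"])/c["fy"]; r=np.hypot(a,b); k=np.sin(r)/r
        d=M@(H[:3,:3]@[a*k,b*k,np.cos(r)]); e=s["tcp_pos"]+M@H[:3,3]
        out.append((e+d*(z-e[2])/d[2])[:2])
    return np.array(out)
E
python3 - <<'E'
from h import *
w=wpx([(317,193),(317,279)],.125); print(w,w.mean(0),axis(*w))
E
```

```text
[[0.47457477 0.26111828]
 [0.53075185 0.27519437]] [0.50266331 0.26815633] 14.066786444779865
```

Call:
{"fn": "jog_arm", "kwargs": {
  "plan": [20, 4.5, -9.5, 0, 35, 0, 0, 0, 35, 0, 0, 0, 20, 0, 0, 0, 0, 0, 0, 0]
}}

```text
t: 2.23
tcp_pos: [0.4951, 0.2667, 0.0951]
ee_rot: [0.697, -0.087, 0.707, 0.081]
ft_force: [-0.9, 0.4, -0.7]
finger_gap: 0.0854
```

```bash
python3 - <<'E'
from h import *
delta(.504,.267,.093,13.8)
E
```

```text
t 2.23 tcp [0.4951 0.2667 0.0951] gap 0.0854 down [-0.013 -0.01  -1.   ] yaw(of bell axis) 13.67 F [-0.9  0.4 -0.7] j6 -1.52
shift now [ 2.  -1.8  8.7] turn -0.1 shift after turn [ 2.  -1.8  8.7]
```

Call:
{"fn": "jog_arm", "kwargs": {
  "plan": [1, -1, 4.5, 0, 1, -1, 4, 0, 0, 0, 0, 0]
}}

```text
t: 2.48
tcp_pos: [0.5036, 0.2673, 0.0953]
ee_rot: [0.697, -0.088, 0.707, 0.082]
ft_force: [0.0, 0.2, 0.5]
finger_gap: 0.0857
```

Call:
{"fn": "jog_arm", "kwargs": {
  "plan": [0, 0, 0, 0, 0, 0, 0, 0, 0, 0, 0, 0, 0, 0, 0, 0, 0, 0, 0, 0, 0, 0, 0, 0, 0, 0, 0, 0, 0, 0, 0, 0],
  "claw": 0
}}

```text
t: 3.15
tcp_pos: [0.5056, 0.268, 0.1]
ee_rot: [0.7, -0.087, 0.704, 0.082]
ft_force: [0.3, -0.9, -1.4]
finger_gap: 0.0366
```

```bash
python3 - <<'E'
from h import *
delta(.504,.267,.093,13.8)
E
```

```text
t 3.15 tcp [0.5056 0.268  0.1   ] gap 0.0366 down [-0.005 -0.008 -1.   ] yaw(of bell axis) 13.74 F [ 0.3 -0.9 -1.4] j6 -1.52
shift now [ 7.  -0.5 -1.7] turn -0.1 shift after turn [ 7.  -0.5 -1.7]
```

Call:
{"fn": "jog_arm", "kwargs": {
  "plan": [-5, 0, 0, 0, -10, 0, 0, 0, -15, 0, 0, 0, -15, 0, 0, 0, 0, 0, 0, 0]
}}

```text
t: 3.57
tcp_pos: [0.5054, 0.2682, 0.1481]
ee_rot: [0.699, -0.087, 0.705, 0.082]
ft_force: [0.2, 1.2, -0.6]
finger_gap: 0.0365
```

```bash
python3 - <<'E'
from h import *
delta(.504,.267,.093,13.8)
a=capture("scene")[180:360,360:480];b=capture("top")[150:280,150:250]
im=np.hstack([cv2.resize(a,(400,600),interpolation=2),cv2.resize(b,(400,520),interpolation=2).copy() if 0 else cv2.copyMakeBorder(cv2.resize(b,(400,520),interpolation=2),0,80,0,0,0)])
cv2.imwrite("pics/s2.png",im[:,:,::-1])
E
```

```text
t 3.57 tcp [0.5054 0.2682 0.1481] gap 0.0365 down [-0.007 -0.009 -1.   ] yaw(of bell axis) 13.74 F [ 0.2  1.2 -0.6] j6 -1.52
shift now [55.1 -0.4 -1.1] turn -0.1 shift after turn [55.1 -0.4 -1.1]
```

View pics/s2.png

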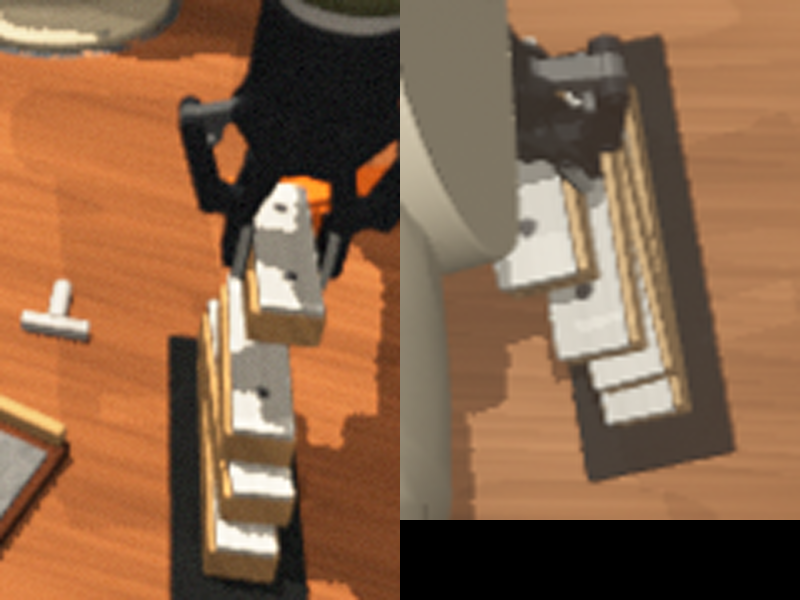

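```bash
python3 - <<'E'
from h import *
delta(.492,-.275,.121,-7.8)
E
```

```text
t 3.67 tcp [0.5044 0.2678 0.1453] gap 0.0367 down [-0.011 -0.01  -1.   ] yaw(of bell axis) 13.74 F [-0.3 -0.5 -0.6] j6 -1.52
shift now [  29.7 -524.2 -140.5] turn 21.5 shift after turn [  29.7 -539.2   61.7]
```

Call:
{"fn": "jog_arm", "kwargs": {
  "plan": [0, 0, 0, 5.4, 0, 0, 0, 5.4, 0, 0, 0, 5.4, 0, 0, 0, 5.4, 0, -15, 2, 0, 0, -30, 4, 0, 0, -36, 4, 0, 0, -36, 4, 0]
}}

```text
t: 4.33
tcp_pos: [0.496, 0.1509, 0.1388]
ee_rot: [0.698, 0.048, 0.713, -0.057]
ft_force: [0.3, -0.2, -0.8]
finger_gap: 0.0368
```

Call:
{"fn": "jog_arm", "kwargs": {
  "plan": [0, -36, 5, 0, 0, -36, 5, 0, 0, -36, 5, 0, 0, -36, 5, 0, 0, -36, 5, 0, 0, -36, 5, 0, 0, -36, 5, 0, 0, -36, 5, 0]
}}

```text
t: 5.0
tcp_pos: [0.4866, -0.1523, 0.1355]
ee_rot: [0.694, 0.048, 0.717, -0.055]
ft_force: [0.8, 0.8, -0.9]
finger_gap: 0.0367
```

```bash
python3 - <<'E'
from h import *
delta(.492,-.275,.081,-7.8)
E
```

```text
t 5.00 tcp [ 0.4866 -0.1523  0.1355] gap 0.0367 down [-0.033 -0.008 -0.999] yaw(of bell axis) -8.37 F [ 0.8  0.8 -0.9] j6 -1.93
shift now [  55.3 -119.9   25. ] turn -0.6 shift after turn [  55.3 -120.2   23.8]
```

Call:
{"fn": "jog_arm", "kwargs": {
  "plan": [0, -30, 6, 0, 0, -30, 6, 0, 0, -30, 6, 0, 0, -20, 5, 0, 0, -10, 0, 0, 0, 0, 0, 0, 0, 0, 0, 0]
}}

```text
t: 5.58
tcp_pos: [0.487, -0.2854, 0.1297]
ee_rot: [0.69, 0.053, 0.719, -0.057]
ft_force: [-0.6, 0.5, -0.5]
finger_gap: 0.037
```

```bash
python3 - <<'E'
from h import *
delta(.492,-.275,.051,-7.8)
E
```

```text
t 5.58 tcp [ 0.487  -0.2854  0.1297] gap 0.0370 down [-0.041 -0.002 -0.999] yaw(of bell axis) -8.86 F [-0.6  0.5 -0.5] j6 -2.13
shift now [78.4 11.7  6.5] turn -1.1 shift after turn [78.4 11.5  6.8]
```

Call:
{"fn": "jog_arm", "kwargs": {
  "plan": [0, 6, 3, -0.5, 20, 6, 4, -0.5, 25, 0, 0, 0, 20, 0, 0, 0, 8, 0, 0, 0, 0, 0, 0, 0]
}}

```text
t: 6.08
tcp_pos: [0.4952, -0.2646, 0.0549]
ee_rot: [0.692, 0.043, 0.72, -0.046]
ft_force: [-0.7, 0.2, -0.8]
finger_gap: 0.0365
```

```bash
python3 - <<'E'
from h import *
delta(.492,-.275,.021,-7.8)
im=capture("wrist");cv2.imwrite("pics/w2.png",im[:,:,::-1])
E
```

```text
t 6.08 tcp [ 0.4952 -0.2646  0.0549] gap 0.0365 down [-0.04  -0.002 -0.999] yaw(of bell axis) -7.23 F [-0.7  0.2 -0.8] j6 -2.11
shift now [ 34.  -10.5  -0.5] turn 0.6 shift after turn [ 34.  -10.5  -0.4]
```

View pics/w2.png

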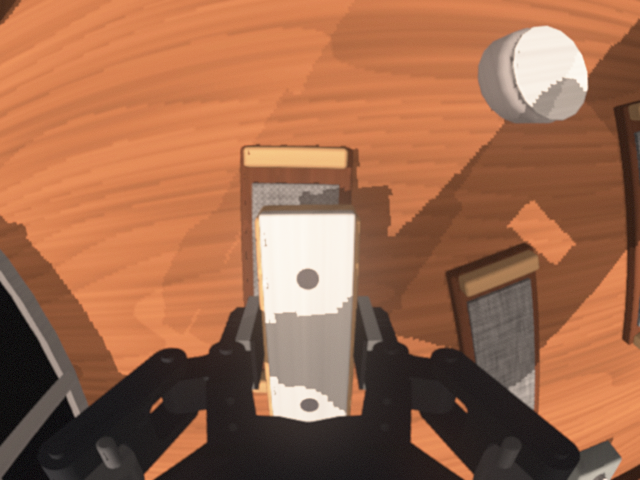

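```bash
python3 - <<'E'
from h import *
w=wpx([(307,279),(310,405)],.080); print("dots",w,w.mean(0),axis(*w))
w=wpx([(246,148),(349,148),(246,167),(349,167)],.024);m=w.mean(0);print("stop",w,m,"width",np.linalg.norm(w[0]-w[1]))
y=np.radians(-7.8);print("cradle centre",m+.0665*np.array([np.cos(y),np.sin(y)]))
delta(.492,-.275,.021,-7.8)
E
```

```text
dots [[ 0.47020546 -0.26178445]
 [ 0.52778392 -0.26786123]] [ 0.49899469 -0.26482284] -6.024635020262522
stop [[ 0.42335434 -0.28572544]
 [ 0.42968012 -0.23729236]
 [ 0.43241438 -0.28707309]
 [ 0.43871661 -0.2382968 ]] [ 0.43104136 -0.26209692] width 0.04884443768536077
cradle centre [ 0.49692609 -0.27112201]
t 6.13 tcp [ 0.4955 -0.2648  0.0557] gap 0.0363 down [-0.039 -0.002 -0.999] yaw(of bell axis) -7.23 F [ 0.   1.1 -0.4] j6 -2.11
shift now [ 34.9 -10.3  -0.8] turn 0.6 shift after turn [ 34.9 -10.3  -0.7]
```

Call:
{"fn": "jog_arm", "kwargs": {
  "plan": [10, -5, 0, 0.6, 12, -4, 0, 0, 8, 0, 0, 0, 0, 0, 0, 0]
}}

```text
t: 6.47
tcp_pos: [0.4948, -0.2747, 0.0265]
ee_rot: [0.693, 0.045, 0.717, -0.051]
ft_force: [-0.9, -0.4, -1.4]
finger_gap: 0.0366
```

```bash
python3 - <<'E'
from h import *
delta(.493,-.2733,.021,-7.8)
E
```

```text
t 6.47 tcp [ 0.4948 -0.2747  0.0265] gap 0.0366 down [-0.035 -0.006 -0.999] yaw(of bell axis) -7.81 F [-0.9 -0.4 -1.4] j6 -2.12
shift now [ 5.5  1.3 -1.8] turn -0.0 shift after turn [ 5.5  1.3 -1.8]
```

Call:
{"fn": "jog_arm", "kwargs": {
  "plan": [2, 0.5, -1.5, 0, 2, 0, 0, 0, 0, 0, 0, 0, 0, 0, 0, 0]
}}

```text
t: 6.8
tcp_pos: [0.4931, -0.2746, 0.0223]
ee_rot: [0.693, 0.046, 0.717, -0.051]
ft_force: [-0.3, 0.2, -0.5]
finger_gap: 0.0366
```

Call:
{"fn": "jog_arm", "kwargs": {
  "plan": [1, 0, 0, 0, 1, 0, 0, 0, 0, 0, 0, 0]
}}

```text
t: 7.05
tcp_pos: [0.4934, -0.2748, 0.0209]
ee_rot: [0.694, 0.045, 0.717, -0.052]
ft_force: [0.2, -0.0, -0.8]
finger_gap: 0.0367
```

Call:
{"fn": "jog_arm", "kwargs": {
  "plan": [1, 0, 0, 0, 1, 0, 0, 0, 0, 0, 0, 0]
}}

```text
t: 7.3
tcp_pos: [0.4938, -0.2752, 0.0206]
ee_rot: [0.694, 0.045, 0.716, -0.052]
ft_force: [-0.9, 1.7, 2.4]
finger_gap: 0.0364
```

Call:
{"fn": "jog_arm", "kwargs": {
  "plan": [0, 0, 0, 0, 0, 0, 0, 0, 0, 0, 0, 0, 0, 0, 0, 0, -8, 0, 0, 0, -20, 0, 0, 0, -30, 0, 0, 0, -40, 0, 0, 0],
  "claw": 100
}}

```text
t: 7.97
tcp_pos: [0.4939, -0.272, 0.1152]
ee_rot: [0.69, 0.048, 0.721, -0.049]
ft_force: [0.5, -0.0, 0.3]
finger_gap: 0.0852
```

Call:
{"fn": "jog_arm", "kwargs": {
  "plan": [-30, 20, 0, 0, -20, 40, 0, 0, 0, 40, 0, 0, 0, 40, 0, 0, 0, 40, 0, 0, 0, 40, 0, 0, 0, 40, 0, 0]
}}

```text
t: 8.55
tcp_pos: [0.5352, -0.0156, 0.1778]
ee_rot: [0.697, 0.048, 0.713, -0.057]
ft_force: [0.5, -0.1, 0.5]
finger_gap: 0.0854
```

```bash
python3 - <<'E'
from h import *
t=capture("top")
a=cv2.resize(t[170:280,440:510],(350,550),interpolation=2)
b=cv2.resize(t[150:280,150:250],(423,550),interpolation=2)
cv2.imwrite("pics/t3.png",np.hstack([a,b])[:,:,::-1])
delta(.505,.26,.15,13)
E
```

```text
t 8.60 tcp [ 0.5355 -0.009   0.1778] gap 0.0855 down [-0.024 -0.007 -1.   ] yaw(of bell axis) -8.25 F [-0.9  6.8 -0.4] j6 -1.65
shift now [ 26.5 262.1 -68.2] turn -21.3 shift after turn [ 26.5 269.   31.4]
```

View pics/t3.png

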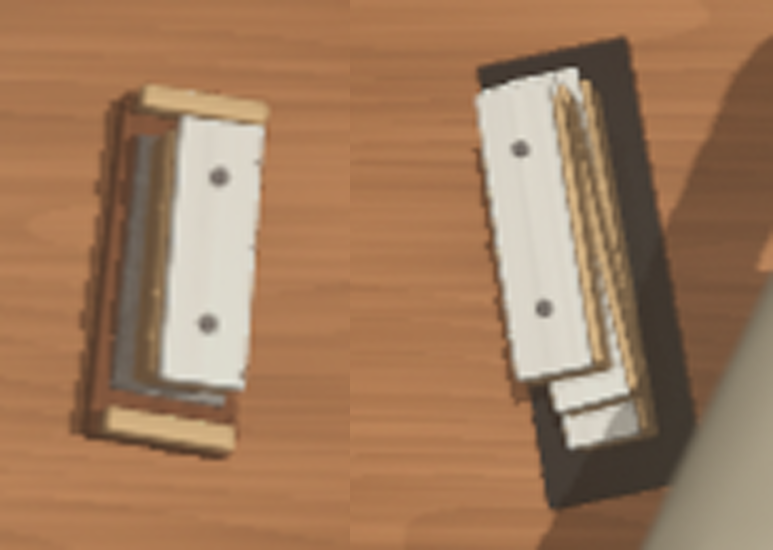

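```bash
python3 - <<'E'
from h import *
w=px("top",np.array([(219,177),(207,323)])/5+[440,170],.045);print("a",w.mean(0),axis(w[1],w[0]))
w=px("top",(np.array([(520,149),(544,308)])-[350,0])/4.23+[150,150],.095);c=w.mean(0);print("b",c,axis(w[1],w[0]))
# ends
w=px("top",(np.array([(476,93),(513,380)])-[350,0])/4.23+[150,150],.095);print("b left edge",w,np.linalg.norm(w[0]-w[1]),axis(w[1],w[0]))
delta(*c,.15,axis(w[1],w[0]))
E
```

```text
a [ 0.49339377 -0.27640187] -7.370292527189818
b [0.50294958 0.26651803] 12.544903898035216
b left edge [[0.5636073  0.29565356]
 [0.43602057 0.26948813]] 0.13024209511872645 11.589500015086088
t 8.60 tcp [ 0.5355 -0.009   0.1778] gap 0.0855 down [-0.024 -0.007 -1.   ] yaw(of bell axis) -8.25 F [-0.9  6.8 -0.4] j6 -1.65
shift now [ 26.5 268.3 -71.2] turn -19.8 shift after turn [ 26.5 276.5  24.1]
```

Call:
{"fn": "jog_arm", "kwargs": {
  "plan": [0, 0, 0, -6.6, 0, 0, 0, -6.6, 0, 0, 0, -6.6, 0, 25, 4, 0, 0, 40, 4, 0, 0, 40, 4, 0, 0, 40, 4, 0, 0, 40, 4, 0]
}}

```text
t: 9.27
tcp_pos: [0.5141, 0.1815, 0.1813]
ee_rot: [0.696, -0.08, 0.71, 0.075]
ft_force: [1.2, 1.0, 0.1]
finger_gap: 0.0855
```

```bash
python3 - <<'E'
from h import *
delta(.503,.267,.107,12)
E
```

```text
t 9.27 tcp [0.5141 0.1815 0.1813] gap 0.0855 down [-0.019 -0.009 -1.   ] yaw(of bell axis) 12.54 F [1.2 1.  0.1] j6 -1.66
shift now [73.7 86.2  9.3] turn 0.5 shift after turn [73.7 86.3  8.5]
```

Call:
{"fn": "jog_arm", "kwargs": {
  "plan": [0, 35, 4, 0.5, 0, 30, 4, 0, 0, 12, 0, 0, 10, 0, 0, 0, 25, 0, 0, 0, 25, 0, 0, 0, 5, 0, 0, 0, 0, 0, 0, 0]
}}

```text
t: 9.93
tcp_pos: [0.5015, 0.267, 0.1161]
ee_rot: [0.697, -0.079, 0.708, 0.075]
ft_force: [0.0, -0.4, 0.1]
finger_gap: 0.0854
```

```bash
python3 - <<'E'
from h import *
delta(.503,.267,.067,12)
E
```

```text
t 9.93 tcp [0.5015 0.267  0.1161] gap 0.0854 down [-0.015 -0.007 -1.   ] yaw(of bell axis) 12.54 F [ 0.  -0.4  0.1] j6 -1.50
shift now [49.1 -0.2  2.3] turn 0.5 shift after turn [49.1 -0.1  2.3]
```

Call:
{"fn": "jog_arm", "kwargs": {
  "plan": [20, 0, 2, 0, 20, 0, 2, 0, 9, 0, 0, 0, 0, 0, 0, 0]
}}

```text
t: 10.27
tcp_pos: [0.5075, 0.2651, 0.0694]
ee_rot: [0.699, -0.078, 0.707, 0.074]
ft_force: [0.2, -0.3, -0.3]
finger_gap: 0.0854
```

```bash
python3 - <<'E'
from h import *
delta(.503,.267,.065,12)
E
```

```text
t 10.27 tcp [0.5075 0.2651 0.0694] gap 0.0854 down [-0.01  -0.006 -1.   ] yaw(of bell axis) 12.35 F [ 0.2 -0.3 -0.3] j6 -1.51
shift now [ 4.4  2.8 -3.9] turn 0.4 shift after turn [ 4.4  2.8 -4. ]
```

Call:
{"fn": "jog_arm", "kwargs": {
  "plan": [2.5, 2, -3, 0, 2, 1, -1, 0, 0, 0, 0, 0]
}}

```text
t: 10.52
tcp_pos: [0.5039, 0.2669, 0.0676]
ee_rot: [0.7, -0.077, 0.706, 0.074]
ft_force: [-0.4, -0.4, 0.5]
finger_gap: 0.0851
```

Call:
{"fn": "jog_arm", "kwargs": {
  "plan": [0, 0, 0, 0, 0, 0, 0, 0, 0, 0, 0, 0, 0, 0, 0, 0, 0, 0, 0, 0, 0, 0, 0, 0, 0, 0, 0, 0, 0, 0, 0, 0],
  "claw": 0
}}

```text
t: 11.18
tcp_pos: [0.5049, 0.2675, 0.0705]
ee_rot: [0.702, -0.077, 0.704, 0.075]
ft_force: [0.4, 0.0, -0.3]
finger_gap: 0.0361
```

Call:
{"fn": "jog_arm", "kwargs": {
  "plan": [-5, 0, 0, 0, -12, 0, 0, 0, -20, 0, 0, 0, -20, 0, 0, 0, -8, 0, 0, 0, 0, 0, 0, 0]
}}

```text
t: 11.68
tcp_pos: [0.504, 0.2674, 0.1374]
ee_rot: [0.7, -0.077, 0.706, 0.074]
ft_force: [0.4, 0.1, -1.4]
finger_gap: 0.0368
```

```bash
python3 - <<'E'
from h import *
delta(.6102,.1303,.09,-10.4)
t=capture("top")[150:280,150:250]; cv2.imwrite("pics/t4.png",cv2.resize(t,None,fx=4,fy=4,interpolation=2)[:,:,::-1])
E
```

```text
t 11.68 tcp [0.504  0.2674 0.1374] gap 0.0368 down [-0.007 -0.005 -1.   ] yaw(of bell axis) 12.32 F [ 0.4  0.1 -1.4] j6 -1.50
shift now [  47.4 -156.4   74.9] turn 22.7 shift after turn [  47.4 -115.4  129.5]
```

Call:
{"fn": "jog_arm", "kwargs": {
  "plan": [0, 0, 0, 5.7, 0, 0, 0, 5.7, 0, 0, 0, 5.7, 0, 0, 0, 5.6, 0, -20, 20, 0, 0, -28, 32, 0, 0, -28, 32, 0, 0, -20, 20, 0]
}}

```text
t: 12.4
tcp_pos: [0.5828, 0.153, 0.1263]
ee_rot: [0.696, 0.065, 0.711, -0.071]
ft_force: [0.6, -0.5, -1.3]
finger_gap: 0.0363
```

```bash
python3 - <<'E'
from h import *
delta(.6102,.1303,.07,-10.4)
E
```

```text
t 12.40 tcp [0.5828 0.153  0.1263] gap 0.0363 down [-0.022 -0.007 -1.   ] yaw(of bell axis) -11.05 F [ 0.6 -0.5 -1.3] j6 -1.31
shift now [ 55.8 -16.4  32.3] turn -0.6 shift after turn [ 55.8 -16.7  32.1]
```

Call:
{"fn": "jog_arm", "kwargs": {
  "plan": [0, -6, 14, -0.6, 0, -4, 12, 0, 15, 0, 3, 0, 20, 0, 0, 0, 12, 0, 0, 0, 5, 0, 0, 0, 0, 0, 0, 0]
}}

```text
t: 12.98
tcp_pos: [0.6095, 0.1282, 0.0615]
ee_rot: [0.692, 0.063, 0.715, -0.072]
ft_force: [-0.4, 0.1, -0.9]
finger_gap: 0.0368
```

```bash
python3 - <<'E'
from h import *
delta(.6102,.1303,.0215,-10.4)
im=capture("wrist");cv2.imwrite("pics/w5.png",im[:,:,::-1])
E
```

```text
t 12.98 tcp [0.6095 0.1282 0.0615] gap 0.0368 down [-0.033 -0.008 -0.999] yaw(of bell axis) -10.95 F [-0.4  0.1 -0.9] j6 -1.35
shift now [40.   2.8  1.5] turn -0.6 shift after turn [40.   2.8  1.6]
```

View pics/w5.png

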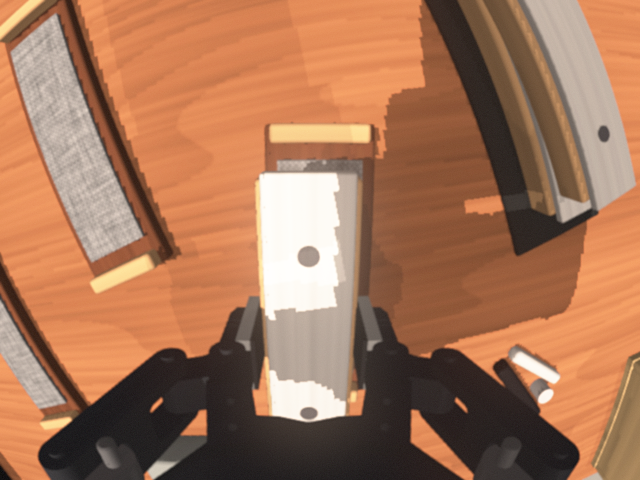

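Bell_b is over cradle_b: dots at (308,257) and (309,412), stop block at (269..371, 124..142).

```bash
python3 - <<'E'
from h import *
w=wpx([(308,257),(309,412)],.086); print("dots",w.mean(0),axis(*w))
w=wpx([(269,125),(371,125),(269,142),(371,142)],.024);m=w.mean(0);print("stop",m,"width",np.linalg.norm(w[0]-w[1]))
y=np.radians(-10.4);print("cradle centre",m+.079*np.array([np.cos(y),np.sin(y)]))
delta(.6102,.1303,.0215,-10.4)
E
```

```text
dots [0.61125442 0.12853534] -10.576216710061459
stop [0.53642266 0.14770871] width 0.049571420979304115
cradle centre [0.6141248 0.1334477]
t 13.03 tcp [0.6096 0.1282 0.0621] gap 0.0367 down [-0.033 -0.008 -0.999] yaw(of bell axis) -10.95 F [-0.7 -0.4 -2.1] j6 -1.35
shift now [40.5  2.7  1.5] turn -0.6 shift after turn [40.5  2.7  1.5]
```

Call:
{"fn": "jog_arm", "kwargs": {
  "plan": [12, 2, 1, -0.6, 15, 1.5, 1, 0, 6, 0, 0, 0, 0, 0, 0, 0]
}}

```text
t: 13.37
tcp_pos: [0.6122, 0.1319, 0.0284]
ee_rot: [0.694, 0.059, 0.714, -0.067]
ft_force: [-0.1, -0.6, -0.8]
finger_gap: 0.0365
```

```bash
python3 - <<'E'
from h import *
delta(.611,.1313,.021,-10.4)
E
```

```text
t 13.37 tcp [0.6122 0.1319 0.0284] gap 0.0365 down [-0.029 -0.008 -1.   ] yaw(of bell axis) -10.19 F [-0.1 -0.6 -0.8] j6 -1.36
shift now [ 7.4 -0.7 -0.9] turn 0.2 shift after turn [ 7.4 -0.7 -0.9]
```

Call:
{"fn": "jog_arm", "kwargs": {
  "plan": [3, -0.5, -0.5, 0, 2, 0, 0, 0, 1, 0, 0, 0, 0, 0, 0, 0]
}}

```text
t: 13.7
tcp_pos: [0.6121, 0.1317, 0.0233]
ee_rot: [0.695, 0.059, 0.713, -0.066]
ft_force: [0.2, 0.1, -1.4]
finger_gap: 0.0366
```

Call:
{"fn": "jog_arm", "kwargs": {
  "plan": [1, 0, 0, 0, 1, 0, 0, 0, 0, 0, 0, 0]
}}

```text
t: 13.95
tcp_pos: [0.6125, 0.1317, 0.0221]
ee_rot: [0.696, 0.059, 0.713, -0.066]
ft_force: [-0.3, 0.6, -1.0]
finger_gap: 0.0367
```

Call:
{"fn": "jog_arm", "kwargs": {
  "plan": [1, 0, 0, 0, 1, 0, 0, 0, 0, 0, 0, 0]
}}

```text
t: 14.2
tcp_pos: [0.6129, 0.1317, 0.0214]
ee_rot: [0.696, 0.059, 0.712, -0.066]
ft_force: [-1.5, -0.5, 2.7]
finger_gap: 0.0366
```

Call:
{"fn": "jog_arm", "kwargs": {
  "plan": [1, 0, 0, 0, 0, 0, 0, 0]
}}

```text
t: 14.37
tcp_pos: [0.6133, 0.1317, 0.0212]
ee_rot: [0.697, 0.059, 0.712, -0.066]
ft_force: [-2.0, -0.6, 2.3]
finger_gap: 0.0364
```

Call:
{"fn": "jog_arm", "kwargs": {
  "plan": [0, 0, 0, 0, 0, 0, 0, 0, 0, 0, 0, 0, 0, 0, 0, 0, -8, 0, 0, 0, -20, 0, 0, 0, -30, 0, 0, 0, -40, 0, 0, 0],
  "claw": 100
}}

```text
t: 15.03
tcp_pos: [0.6114, 0.1322, 0.1138]
ee_rot: [0.691, 0.058, 0.718, -0.067]
ft_force: [0.7, 0.2, -0.2]
finger_gap: 0.0854
```

Call:
{"fn": "jog_arm", "kwargs": {
  "plan": [-20, -30, -20, 0, 0, -35, -20, 0, 0, -35, -15, 0, 0, -20, 0, 0, 0, 0, 0, 0]
}}

```text
t: 15.45
tcp_pos: [0.5385, 0.0215, 0.1506]
ee_rot: [0.698, 0.057, 0.711, -0.065]
ft_force: [0.6, -0.3, 0.4]
finger_gap: 0.0854
```

```bash
python3 - <<'E'
from h import *
t=capture("top")
a=cv2.resize(t[115:215,240:310],(385,550),interpolation=2)
b=cv2.resize(t[150:280,150:250],(423,550),interpolation=2)
cv2.imwrite("pics/t6.png",np.hstack([a,b])[:,:,::-1])
E
```

```text
(no output)
```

View pics/t6.png

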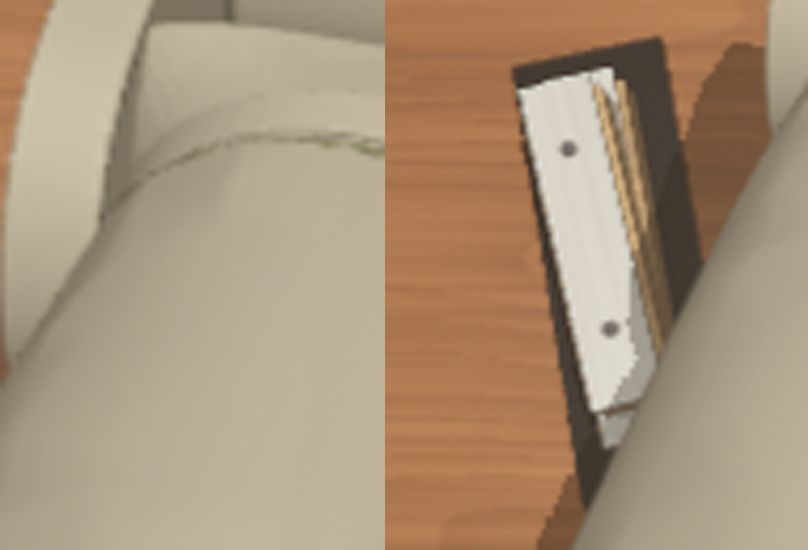

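```bash
python3 - <<'E'
from h import *
w=px("top",(np.array([(568,149),(610,329),(518,91),(594,411)])-[385,0])/4.23+[150,150],.065);c=w[:2].mean(0);print("c",c,axis(w[1],w[0]))
e=w[2:].mean(0);y=np.radians(axis(w[3],w[2]));print("edge",np.linalg.norm(w[2]-w[3]),np.degrees(y),e+.016*np.array([np.sin(y),-np.cos(y)]))
delta(*c,.1,np.degrees(y))
E
```

```text
c [0.50661962 0.26615219] 16.74252698719164
edge 0.15387719034425879 17.15284796716638 [0.50643254 0.26549394]
t 15.50 tcp [0.5388 0.0229 0.1506] gap 0.0856 down [-0.018 -0.01  -1.   ] yaw(of bell axis) -9.91 F [ 0.5 -0.7  0.6] j6 -1.56
shift now [ 48.8 234.7 -72.8] turn -27.1 shift after turn [ 48.8 242.1  42. ]
```

Call:
{"fn": "jog_arm", "kwargs": {
  "plan": [0, 0, 0, -6.8, 0, 0, 0, -6.8, 0, 0, 0, -6.8, 0, 0, 0, -6.7, 0, 30, 6, 0, 0, 40, 7, 0, 0, 40, 7, 0, 0, 40, 7, 0]
}}

```text
t: 16.17
tcp_pos: [0.5202, 0.1792, 0.1508]
ee_rot: [0.692, -0.115, 0.704, 0.11]
ft_force: [0.7, -0.3, 0.3]
finger_gap: 0.0854
```

```bash
python3 - <<'E'
from h import *
delta(.5065,.266,.1,17)
E
```

```text
t 16.17 tcp [0.5202 0.1792 0.1508] gap 0.0854 down [-0.016 -0.009 -1.   ] yaw(of bell axis) 18.30 F [ 0.7 -0.3  0.3] j6 -1.77
shift now [50.2 86.9 15.1] turn 1.3 shift after turn [50.2 87.2 13.1]
```

Call:
{"fn": "jog_arm", "kwargs": {
  "plan": [0, 35, 6, 1.3, 0, 30, 5, 0, 0, 12, 2, 0, 10, 0, 0, 0, 25, 0, 0, 0, 15, 0, 0, 0, 5, 0, 0, 0, 0, 0, 0, 0]
}}

```text
t: 16.83
tcp_pos: [0.5038, 0.2742, 0.0913]
ee_rot: [0.693, -0.111, 0.704, 0.108]
ft_force: [0.7, -0.8, -0.5]
finger_gap: 0.0852
```

```bash
python3 - <<'E'
from h import *
delta(.5065,.266,.036,17)
E
```

```text
t 16.83 tcp [0.5038 0.2742 0.0913] gap 0.0852 down [-0.016 -0.006 -1.   ] yaw(of bell axis) 17.84 F [ 0.7 -0.8 -0.5] j6 -1.59
shift now [55.3 -8.6  0.9] turn 0.8 shift after turn [55.3 -8.6  1.1]
```

Call:
{"fn": "jog_arm", "kwargs": {
  "plan": [8, -5, 0, 0.8, 18, -4, 0, 0, 18, 0, 0, 0, 8, 0, 0, 0, 0, 0, 0, 0]
}}

```text
t: 17.25
tcp_pos: [0.5085, 0.2629, 0.0387]
ee_rot: [0.695, -0.104, 0.704, 0.102]
ft_force: [-0.8, -1.0, 0.1]
finger_gap: 0.0856
```

```bash
python3 - <<'E'
from h import *
delta(.5065,.266,.036,17)
E
```

```text
t 17.25 tcp [0.5085 0.2629 0.0387] gap 0.0856 down [-0.011 -0.005 -1.   ] yaw(of bell axis) 16.72 F [-0.8 -1.   0.1] j6 -1.59
shift now [ 2.7  3.6 -1. ] turn -0.3 shift after turn [ 2.7  3.6 -1. ]
```

Call:
{"fn": "jog_arm", "kwargs": {
  "plan": [2, 3, -1, 0, 1, 0.5, 0, 0, 0, 0, 0, 0]
}}

```text
t: 17.5
tcp_pos: [0.5076, 0.2658, 0.0372]
ee_rot: [0.696, -0.103, 0.703, 0.101]
ft_force: [0.0, 0.1, -0.4]
finger_gap: 0.0855
```

Call:
{"fn": "jog_arm", "kwargs": {
  "plan": [0, 0, 0, 0, 0, 0, 0, 0, 0, 0, 0, 0, 0, 0, 0, 0, 0, 0, 0, 0, 0, 0, 0, 0, 0, 0, 0, 0, 0, 0, 0, 0],
  "claw": 0
}}

```text
t: 18.17
tcp_pos: [0.5086, 0.2665, 0.0398]
ee_rot: [0.698, -0.103, 0.701, 0.102]
ft_force: [-0.6, -1.0, 0.4]
finger_gap: 0.0369
```

Call:
{"fn": "jog_arm", "kwargs": {
  "plan": [-5, 0, 0, 0, -12, 0, 0, 0, -20, 0, 0, 0, -20, 0, 0, 0, -8, 0, 0, 0, 0, 0, 0, 0]
}}

```text
t: 18.67
tcp_pos: [0.5082, 0.2665, 0.1093]
ee_rot: [0.697, -0.103, 0.702, 0.101]
ft_force: [0.6, 0.3, -2.2]
finger_gap: 0.0367
```

```bash
python3 - <<'E'
from h import *
delta(.4962,-.0012,.09,10.9)
E
```

```text
t 18.67 tcp [0.5082 0.2665 0.1093] gap 0.0367 down [-0.007 -0.004 -1.   ] yaw(of bell axis) 16.66 F [ 0.6  0.3 -2.2] j6 -1.58
shift now [  20.4 -253.   -88.1] turn 5.8 shift after turn [  20.4 -260.6  -62.2]
```

Call:
{"fn": "jog_arm", "kwargs": {
  "plan": [0, -10, 0, 5.8, 0, -25, -8, 0, 0, -36, -8, 0, 0, -36, -8, 0, 0, -36, -8, 0, 0, -36, -8, 0, 0, -30, -8, 0, 0, -20, -4, 0]
}}

```text
t: 19.33
tcp_pos: [0.4976, 0.027, 0.107]
ee_rot: [0.701, -0.069, 0.707, 0.067]
ft_force: [-0.5, -0.0, -1.8]
finger_gap: 0.0367
```

```bash
python3 - <<'E'
from h import *
delta(.4962,-.0012,.06,10.9)
E
```

```text
t 19.33 tcp [0.4976 0.027  0.107 ] gap 0.0367 down [-0.009 -0.002 -1.   ] yaw(of bell axis) 11.03 F [-0.5 -0.  -1.8] j6 -1.94
shift now [ 47.1 -27.4  -6.3] turn 0.1 shift after turn [ 47.1 -27.4  -6.3]
```

Call:
{"fn": "jog_arm", "kwargs": {
  "plan": [0, -12, -3, 0, 0, -8, -3, 0, 10, 0, 0, 0, 20, 0, 0, 0, 12, 0, 0, 0, 0, 0, 0, 0]
}}

```text
t: 19.83
tcp_pos: [0.4936, 0.0024, 0.0603]
ee_rot: [0.7, -0.066, 0.708, 0.066]
ft_force: [-0.5, -0.1, -2.7]
finger_gap: 0.0367
```

```bash
python3 - <<'E'
from h import *
delta(.4962,-.0012,.06,10.9)
im=capture("wrist");cv2.imwrite("pics/w7.png",im[:,:,::-1])
E
```

```text
t 19.83 tcp [0.4936 0.0024 0.0603] gap 0.0367 down [-0.011 -0.002 -1.   ] yaw(of bell axis) 10.71 F [-0.5 -0.1 -2.7] j6 -1.98
shift now [ 0.3 -4.   1.9] turn -0.2 shift after turn [ 0.3 -4.   1.9]
```

View pics/w7.png

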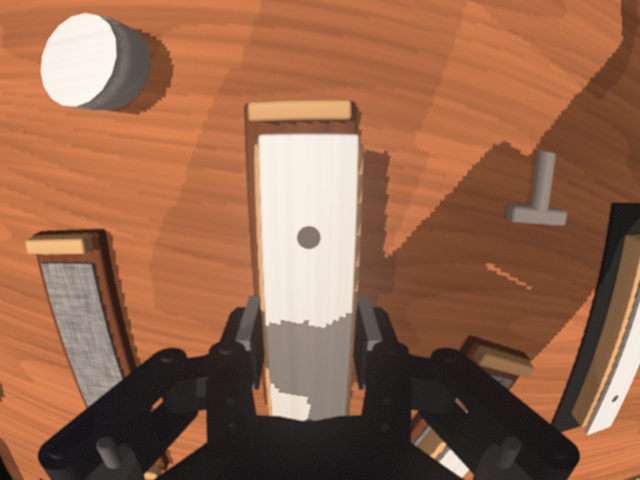

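```bash
python3 - <<'E'
from h import *
y=np.radians(10.9);u=np.array([np.cos(y),np.sin(y)])
e=wpx([(259,136),(359,136)],.0855);print("bell",e.mean(0)+.0775*u)
w=wpx([(249,103),(352,103),(249,119),(352,119)],.024);m=w.mean(0)
print("cradle centre",m+.0915*u)
delta(.4962,-.0012,.021,10.9)
E
```

```text
bell [0.49596619 0.00309933]
cradle centre [ 5.00133929e-01 -2.09581393e-04]
t 19.88 tcp [0.4938 0.0025 0.0612] gap 0.0366 down [-0.01  -0.002 -1.   ] yaw(of bell axis) 10.72 F [-0.5 -0.4 -2. ] j6 -1.98
shift now [40.1 -4.   2.1] turn -0.2 shift after turn [40.1 -4.1  2.1]
```

Call:
{"fn": "jog_arm", "kwargs": {
  "plan": [12, -2, 1.5, 0, 15, -2, 1, 0, 6, 0, 0, 0, 0, 0, 0, 0]
}}

```text
t: 20.22
tcp_pos: [0.4978, 0.0014, 0.0282]
ee_rot: [0.701, -0.068, 0.707, 0.067]
ft_force: [-0.0, -0.9, -1.1]
finger_gap: 0.0365
```

```bash
python3 - <<'E'
from h import *
delta(.4968,-.001,.0205,10.9)
E
```

```text
t 20.22 tcp [0.4978 0.0014 0.0282] gap 0.0365 down [-0.008 -0.002 -1.   ] yaw(of bell axis) 10.92 F [-0.  -0.9 -1.1] j6 -1.99
shift now [ 7.7 -2.1 -1.3] turn 0.0 shift after turn [ 7.7 -2.1 -1.3]
```

Call:
{"fn": "jog_arm", "kwargs": {
  "plan": [3, -2, -0.5, 0, 2, 0, 0, 0, 1, 0, 0, 0, 0, 0, 0, 0]
}}

```text
t: 20.55
tcp_pos: [0.4985, -0.0001, 0.0237]
ee_rot: [0.702, -0.069, 0.706, 0.067]
ft_force: [0.5, 0.4, -1.9]
finger_gap: 0.0366
```

Call:
{"fn": "jog_arm", "kwargs": {
  "plan": [1, 0, 0, 0, 1, 0, 0, 0, 0, 0, 0, 0]
}}

```text
t: 20.8
tcp_pos: [0.499, -0.0002, 0.0225]
ee_rot: [0.702, -0.069, 0.705, 0.067]
ft_force: [-0.8, -0.0, -0.8]
finger_gap: 0.0367
```

Call:
{"fn": "jog_arm", "kwargs": {
  "plan": [1, 0, 0, 0, 1, 0, 0, 0, 0, 0, 0, 0]
}}

```text
t: 21.05
tcp_pos: [0.4991, -0.0002, 0.0205]
ee_rot: [0.703, -0.069, 0.705, 0.067]
ft_force: [0.0, -0.4, -2.4]
finger_gap: 0.0364
```

Call:
{"fn": "jog_arm", "kwargs": {
  "plan": [1, 0, -1.5, 0, 0.5, 0, 0, 0, 0, 0, 0, 0]
}}

```text
t: 21.3
tcp_pos: [0.4981, -0.0005, 0.0199]
ee_rot: [0.703, -0.069, 0.705, 0.067]
ft_force: [0.2, -0.1, -0.6]
finger_gap: 0.0366
```

Call:
{"fn": "jog_arm", "kwargs": {
  "plan": [0, 0, 0, 0, 0, 0, 0, 0, 0, 0, 0, 0, 0, 0, 0, 0, -8, 0, 0, 0, -20, 0, 0, 0, -30, 0, 0, 0, -35, 0, 0, 0],
  "claw": 100
}}

```text
t: 21.97
tcp_pos: [0.4947, 0.0003, 0.1114]
ee_rot: [0.699, -0.067, 0.709, 0.068]
ft_force: [-0.1, -0.1, -0.6]
finger_gap: 0.0853
```

Call:
{"fn": "jog_arm", "kwargs": {
  "plan": [-10, -25, 0, 0, 0, -40, 0, 0, 0, -40, 0, 0, 0, -20, 0, 0, 0, 0, 0, 0]
}}

```text
t: 22.38
tcp_pos: [0.5228, -0.1271, 0.1339]
ee_rot: [0.704, -0.072, 0.703, 0.067]
ft_force: [0.4, -0.1, 0.1]
finger_gap: 0.0852
```

```bash
python3 - <<'E'
from h import *
t=capture("top")[110:280,150:350]
cv2.imwrite("pics/t8.png",cv2.resize(t,(700,595),interpolation=2)[:,:,::-1])
E
```

```text
(no output)
```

View pics/t8.png

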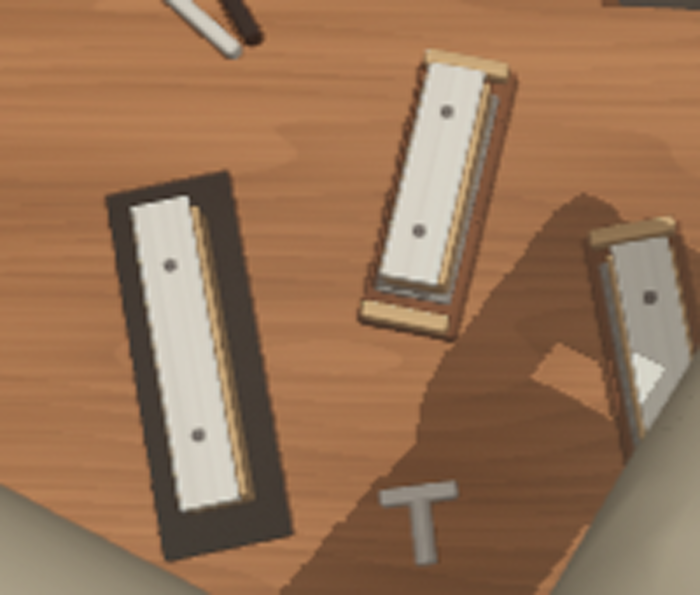

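```bash
python3 - <<'E'
from h import *
f=lambda p,z:px("top",np.array(p)/3.5+[150,110],z)
w=f([(447,112),(419,231)],.045);print("b",w.mean(0),axis(w[1],w[0]))
w=f([(170,265),(198,435)],.035);print("d dots",w.mean(0),axis(w[1],w[0]))
w=f([(131,209),(187,196),(238,500),(180,511)],.035);y=axis((w[2]+w[3])/2,(w[0]+w[1])/2);print("d",w.mean(0),y,np.linalg.norm(w[0]-w[3]))
w=f([(612,247),(668,237)],.045).mean(0);t=np.radians(10.9);print("c",w-.0775*np.array([np.cos(t),np.sin(t)]))
delta(.505,.266,.1,y)
E
```

```text
b [0.61129762 0.12977133] -10.297418586881975
d dots [0.50791028 0.26653962] 13.069807760087485
d [0.50677018 0.26663524] 13.089970085302326 0.17823677836942495
c [ 0.4949303  -0.00247822]
t 22.43 tcp [ 0.5225 -0.1256  0.1339] gap 0.0851 down [ 0.002 -0.006 -1.   ] yaw(of bell axis) 11.27 F [-0.1 -0.2 -0.4] j6 -2.22
shift now [ 31.5 387.7  59.3] turn -1.8 shift after turn [ 31.5 385.6  71.6]
```

Call:
{"fn": "jog_arm", "kwargs": {
  "plan": [0, 20, 5, -1.8, 0, 40, 8, 0, 0, 40, 8, 0, 0, 40, 8, 0, 0, 40, 8, 0, 0, 40, 8, 0, 0, 40, 8, 0, 0, 40, 8, 0]
}}

```text
t: 23.1
tcp_pos: [0.5105, 0.1848, 0.134]
ee_rot: [0.703, -0.081, 0.703, 0.077]
ft_force: [0.4, -0.8, 0.2]
finger_gap: 0.0856
```

```bash
python3 - <<'E'
from h import *
delta(.5073,.2666,.08,13.1)
E
```

```text
t 23.10 tcp [0.5105 0.1848 0.134 ] gap 0.0856 down [ 0.001 -0.006 -1.   ] yaw(of bell axis) 12.76 F [ 0.4 -0.8  0.2] j6 -1.66
shift now [53.5 80.8 15. ] turn -0.3 shift after turn [53.5 80.7 15.5]
```

Call:
{"fn": "jog_arm", "kwargs": {
  "plan": [0, 30, 6, 0, 0, 28, 6, 0, 0, 12, 3, 0, 10, 0, 0, 0, 25, 0, 0, 0, 20, 0, 0, 0, 5, 0, 0, 0, 0, 0, 0, 0]
}}

```text
t: 23.77
tcp_pos: [0.4991, 0.2727, 0.072]
ee_rot: [0.701, -0.086, 0.703, 0.084]
ft_force: [-0.2, -0.1, 0.3]
finger_gap: 0.0854
```

```bash
python3 - <<'E'
from h import *
delta(.5073,.2666,.009,13.1)
E
```

```text
t 23.77 tcp [0.4991 0.2727 0.072 ] gap 0.0854 down [-0.001 -0.004 -1.   ] yaw(of bell axis) 13.79 F [-0.2 -0.1  0.3] j6 -1.51
shift now [63.1 -7.7  6.6] turn 0.7 shift after turn [63.1 -7.6  6.7]
```

Call:
{"fn": "jog_arm", "kwargs": {
  "plan": [8, -4, 3, 0.7, 18, -3, 3, 0, 18, 0, 0, 0, 12, 0, 0, 0, 3, 0, 0, 0, 0, 0, 0, 0]
}}

```text
t: 24.27
tcp_pos: [0.5098, 0.2647, 0.0141]
ee_rot: [0.704, -0.08, 0.701, 0.077]
ft_force: [-0.8, 0.5, -0.1]
finger_gap: 0.0857
```

```bash
python3 - <<'E'
from h import *
delta(.5073,.2666,.009,13.1)
E
```

```text
t 24.27 tcp [0.5098 0.2647 0.0141] gap 0.0857 down [ 0.005 -0.003 -1.   ] yaw(of bell axis) 12.74 F [-0.8  0.5 -0.1] j6 -1.51
shift now [ 5.   2.4 -2.1] turn -0.4 shift after turn [ 5.   2.4 -2. ]
```

Call:
{"fn": "jog_arm", "kwargs": {
  "plan": [3, 2, -2, 0, 2.5, 0, -1, 0, 0, 0, 0, 0]
}}

```text
t: 24.52
tcp_pos: [0.5076, 0.2659, 0.0103]
ee_rot: [0.706, -0.079, 0.7, 0.077]
ft_force: [-0.3, -0.5, 0.4]
finger_gap: 0.0853
```

Call:
{"fn": "jog_arm", "kwargs": {
  "plan": [0, 0, 0, 0, 0, 0, 0, 0, 0, 0, 0, 0, 0, 0, 0, 0, 0, 0, 0, 0, 0, 0, 0, 0, 0, 0, 0, 0, 0, 0, 0, 0],
  "claw": 0
}}

```text
t: 25.18
tcp_pos: [0.5084, 0.2664, 0.0124]
ee_rot: [0.707, -0.079, 0.699, 0.077]
ft_force: [-1.0, 0.3, 0.7]
finger_gap: 0.0363
```

Call:
{"fn": "jog_arm", "kwargs": {
  "plan": [-5, 0, 0, 0, -12, 0, 0, 0, -25, 0, 0, 0, -25, 0, 0, 0, -12, 0, 0, 0, 0, 0, 0, 0]
}}

```text
t: 25.68
tcp_pos: [0.5066, 0.2662, 0.0969]
ee_rot: [0.706, -0.079, 0.7, 0.077]
ft_force: [-0.4, 0.0, -1.2]
finger_gap: 0.0363
```

```bash
python3 - <<'E'
from h import *
delta(.6046,-.1358,.09,11.6)
E
```

```text
t 25.68 tcp [0.5066 0.2662 0.0969] gap 0.0363 down [ 0.009 -0.001 -1.   ] yaw(of bell axis) 12.68 F [-0.4  0.  -1.2] j6 -1.51
shift now [   8.4 -413.7    7.3] turn 1.1 shift after turn [   8.4 -413.5   15.1]
```

Call:
{"fn": "jog_arm", "kwargs": {
  "plan": [0, -10, 0, 1.1, -3, -25, 0, 0, -3, -36, 0, 0, 0, -36, 0, 0, 0, -36, 0, 0, 0, -36, 0, 0, 0, -36, 0, 0, 0, -36, 0, 0]
}}

```text
t: 26.35
tcp_pos: [0.5543, 0.012, 0.1004]
ee_rot: [0.705, -0.072, 0.702, 0.072]
ft_force: [0.4, 0.2, -1.6]
finger_gap: 0.0364
```

```bash
python3 - <<'E'
from h import *
delta(.6046,-.1358,.09,11.6)
E
```

```text
t 26.35 tcp [0.5543 0.012  0.1004] gap 0.0364 down [ 0.003 -0.    -1.   ] yaw(of bell axis) 11.69 F [ 0.4  0.2 -1.6] j6 -1.96
shift now [  10.6 -154.9   19.2] turn 0.1 shift after turn [  10.6 -154.9   19.5]
```

Call:
{"fn": "jog_arm", "kwargs": {
  "plan": [0, -36, 4, 0, 0, -36, 4, 0, 0, -32, 5, 0, 0, -20, 3, 0, 5, -15, 2, 0, 10, -5, 0, 0, 10, 0, 0, 0, 0, 0, 0, 0]
}}

```text
t: 27.02
tcp_pos: [0.5967, -0.1432, 0.066]
ee_rot: [0.701, -0.065, 0.707, 0.067]
ft_force: [0.9, 0.7, -2.2]
finger_gap: 0.0367
```

```bash
python3 - <<'E'
from h import *
delta(.6046,-.1358,.0635,11.6)
im=capture("wrist");cv2.imwrite("pics/w9.png",im[:,:,::-1])
E
```

```text
t 27.02 tcp [ 0.5967 -0.1432  0.066 ] gap 0.0367 down [-0.007  0.002 -1.   ] yaw(of bell axis) 10.75 F [ 0.9  0.7 -2.2] j6 -2.18
shift now [2.4 5.8 9.2] turn -0.8 shift after turn [2.4 5.6 9.3]
```

View pics/w9.png

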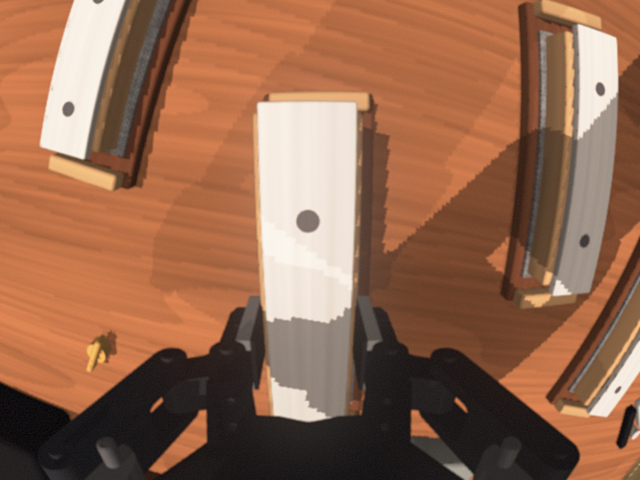

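```bash
python3 - <<'E'
from h import *
y=np.radians(11.3);u=np.array([np.cos(y),np.sin(y)])
e=wpx([(258,102),(357,102)],.0886);print("bell",e.mean(0)+.09*u)
w=wpx([(269,94),(371,94),(269,109),(371,109)],.024);print("cradle centre",w.mean(0)+.104*u,np.linalg.norm(w[0]-w[1]))
delta(.6046,-.1358,.0225,11.6)
E
```

```text
bell [ 0.60034682 -0.14202836]
cradle centre [ 0.6087793  -0.13396029] 0.05004772634640703
t 27.07 tcp [ 0.5969 -0.1429  0.0668] gap 0.0363 down [-0.007  0.002 -1.   ] yaw(of bell axis) 10.79 F [-0.5  0.3 -1. ] j6 -2.18
shift now [44.3  5.4  9.2] turn -0.8 shift after turn [44.3  5.3  9.3]
```

Call:
{"fn": "jog_arm", "kwargs": {
  "plan": [0, 3, 5, -0.8, 12, 3, 4, 0, 15, 0, 0, 0, 6, 0, 0, 0, 0, 0, 0, 0]
}}

```text
t: 27.48
tcp_pos: [0.6057, -0.1287, 0.032]
ee_rot: [0.701, -0.073, 0.705, 0.075]
ft_force: [0.1, -0.1, -1.1]
finger_gap: 0.0361
```

```bash
python3 - <<'E'
from h import *
delta(.605,-.1353,.0225,11.6)
E
```

```text
t 27.48 tcp [ 0.6057 -0.1287  0.032 ] gap 0.0361 down [-0.006  0.002 -1.   ] yaw(of bell axis) 12.04 F [ 0.1 -0.1 -1.1] j6 -2.18
shift now [ 9.5 -6.3 -2. ] turn 0.4 shift after turn [ 9.5 -6.4 -2. ]
```

Call:
{"fn": "jog_arm", "kwargs": {
  "plan": [3, -4, -1, 0.4, 3, -1.5, -1, 0, 1, 0, 0, 0, 0, 0, 0, 0]
}}

```text
t: 27.82
tcp_pos: [0.6054, -0.1339, 0.0251]
ee_rot: [0.702, -0.071, 0.705, 0.073]
ft_force: [-1.0, 0.5, -2.2]
finger_gap: 0.0363
```

Call:
{"fn": "jog_arm", "kwargs": {
  "plan": [1, 0, 0, 0, 1, 0, 0, 0, 0, 0, 0, 0]
}}

```text
t: 28.07
tcp_pos: [0.6057, -0.1344, 0.0239]
ee_rot: [0.702, -0.071, 0.705, 0.072]
ft_force: [0.3, -0.3, -1.4]
finger_gap: 0.0367
```

```bash
python3 - <<'E'
from h import *
delta(.605,-.1353,.0225,11.6)
E
```

```text
t 28.07 tcp [ 0.6057 -0.1344  0.0239] gap 0.0367 down [-0.003  0.001 -1.   ] yaw(of bell axis) 11.66 F [ 0.3 -0.3 -1.4] j6 -2.18
shift now [ 1.4 -0.7 -0.9] turn 0.1 shift after turn [ 1.4 -0.7 -0.9]
```

Call:
{"fn": "jog_arm", "kwargs": {
  "plan": [1, 0, -0.5, 0, 1, 0, 0, 0, 0, 0, 0, 0]
}}

```text
t: 28.32
tcp_pos: [0.6057, -0.1347, 0.0227]
ee_rot: [0.703, -0.072, 0.704, 0.072]
ft_force: [-0.6, 0.4, 0.9]
finger_gap: 0.0364
```

Call:
{"fn": "jog_arm", "kwargs": {
  "plan": [1, 0, 0, 0, 0, 0, 0, 0]
}}

```text
t: 28.48
tcp_pos: [0.606, -0.1348, 0.0228]
ee_rot: [0.703, -0.072, 0.704, 0.072]
ft_force: [-1.6, -0.1, 1.7]
finger_gap: 0.0361
```

Contact. I'll release, rise, and clear the top camera's view by going back toward the stack side.

Call:
{"fn": "jog_arm", "kwargs": {
  "plan": [0, 0, 0, 0, 0, 0, 0, 0, 0, 0, 0, 0, 0, 0, 0, 0, -8, 0, 0, 0, -20, 0, 0, 0, -30, 0, 0, 0, -40, 0, 0, 0],
  "claw": 100
}}

```text
t: 29.15
tcp_pos: [0.6023, -0.1334, 0.1161]
ee_rot: [0.698, -0.069, 0.709, 0.075]
ft_force: [0.8, -0.6, -0.9]
finger_gap: 0.0857
```

Call:
{"fn": "jog_arm", "kwargs": {
  "plan": [-30, 30, 0, 0, -20, 40, 0, 0, 0, 40, 0, 0, 0, 40, 0, 0, 0, 40, 0, 0, 0, 40, 0, 0, 0, 40, 0, 0, 0, 40, 0, 0]
}}

```text
t: 29.82
tcp_pos: [0.5436, 0.1715, 0.1835]
ee_rot: [0.707, -0.067, 0.701, 0.067]
ft_force: [1.1, -0.3, -0.3]
finger_gap: 0.0854
```

Call:
{"fn": "jog_arm", "kwargs": {
  "plan": [0, 40, 0, 0, 0, 40, 0, 0, 0, 40, 0, 0, 0, 30, 0, 0, 0, 0, 0, 0, 0, 0, 0, 0]
}}

```text
t: 30.32
tcp_pos: [0.5093, 0.3324, 0.1875]
ee_rot: [0.708, -0.07, 0.7, 0.071]
ft_force: [0.5, -0.1, 0.3]
finger_gap: 0.0852
```

```bash
python3 - <<'E'
from h import *
t=capture("top")[110:275,250:500]
cv2.imwrite("pics/t10.png",cv2.resize(t,(800,528),interpolation=2)[:,:,::-1])
E
```

```text
(no output)
```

View pics/t10.png

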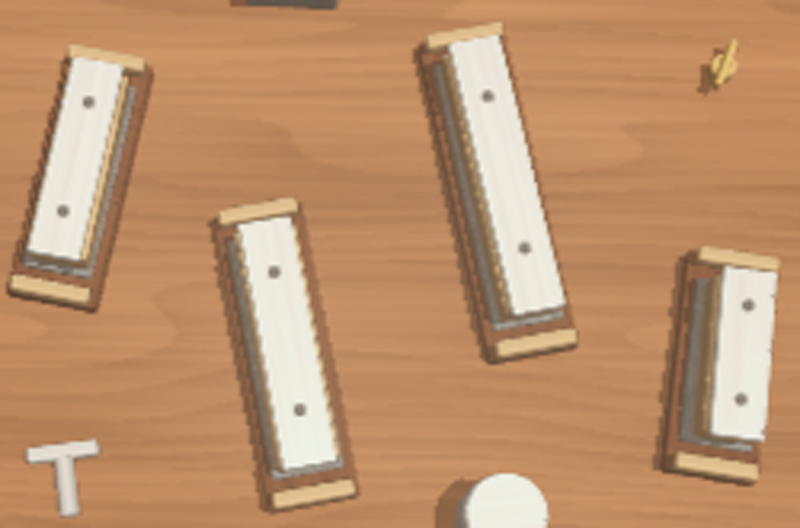

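```bash
python3 - <<'E'
from h import *
C=dict(a=([.4921,-.2749],-7.8,[(748,305),(741,399)]),b=([.6102,.1303],-10.4,[(89,102),(63,211)]),c=([.4962,-.0012],10.9,[(274,272),(300,410)]),d=([.6046,-.1358],11.6,[(488,97),(525,248)]))
ok=True
for k,(c,y,p) in C.items():
    w=px("top",np.array(p)/3.2+[250,110],.045);e=(w.mean(0)-c)*1000
    print(k,"off mm",e.round(1),"yaw err",round(axis(w[1],w[0])-y,1)); ok&=np.hypot(*e)<7
if ok: print(close_job())
E
```

```text
a off mm [ 1.3 -1.6] yaw err 0.8
b off mm [ 1.3 -0.6] yaw err -0.1
c off mm [-0.  -0.8] yaw err 0.2
d off mm [ 0.6 -0. ] yaw err 0.5
the job is handed in; nothing more can be done
None
```

All four bells are in the cradles made for their lengths, bar up, and I handed the job in at about 30 s of the 106 s allowed. I took them from the top of the stack down (a, b, c, d). Each was lowered onto the felt until, or within about a millimetre of, contact, then released.

The last top-camera check, taken with the arm clear, put every bell well inside the limits of 12 mm and 0.15 rad (8.6°):

| Bell | Offset from cradle centre | Axis error |
|---|---|---|
| a | about 2.1 mm | 0.8° |
| b | about 1.4 mm | 0.1° |
| c | about 0.8 mm | 0.2° |
| d | about 0.6 mm | 0.5° |

- **Camera disagreement:** the wrist camera put the cradle centres about 4–6 mm from where the top camera did. I aimed between the two or used their difference, and this stayed within the tolerance.
- **Tool tilt:** the tool drifted to as much as 0.04 rad off vertical while carrying bells a and b.
- **Not measured:** I did not measure seat height or level directly. In the final picture all four bells look seated flat between the stops.

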